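# Mark a foam block in the guarded bench press

### The job

Mark the green foam block in the bench press: push it along its channel, without lifting it, until it rests against the red end stop. Then reach down through the window of the yellow guard, press the red lever pad fully down, hold it down for at least a second and let it spring back up, without ever touching the guard. Leave the block at the stop, do not disturb the gold ribbon spool and the green tape roll in front of the press, and finish clear of everything.

Things in the scene. Friction and masses are not known exactly. Their poses are not given: they have to be found in the camera images.
- press: grey bench press fixed to the table on a dark steel base plate 150 x 430 x 12 mm; placed anew each time, turned by up to 0.22 rad. Origin: centre of the plate's underside, on the table; z up, y along the channel from its open end towards the stop and the lever, x away from the robot. Everything else on the press keeps its place in this frame
- channel_mouth (a point): middle of the channel's floor at its open end: 205 mm along press -y from the press's origin, 12 mm above the table. The straight channel for the block runs from here 265 mm along press y to the red stop, 66 mm wide between two aluminium walls that rise 36 mm above its floor. Axes as the press
- head (a point): middle of the top of the press's grey head, 138 mm above the table, 52 mm (y) and 21 mm (x) from the press's origin. Head: 106 mm (x) by 72 mm (y), overhanging the channel, underside 94 mm above the table; a ram with a round black foot 26 mm across hangs from it over the channel, 20 mm before the stop, foot 78 mm above the table (60 with the lever down). Axes as the press
- stop_face (a point): middle of the red end stop's face that the block must rest against; 60 mm along press y from the press's origin, top of the stop 46 mm above the table. Axes as the press; the face looks along press -y, towards the channel's open end
- foam_block: loose green foam block, 62 wide, 100 long (its y), 45 mm high, 24 to 45 g, lying in the channel with its length along it and 2 mm of play on each side. Origin: centre of its underside. It starts 70 to 120 mm short of the stop; at the stop its origin is 50 mm from the stop's face. It slides with less than 1 N
- window (a point): centre of the guard's window, at the height of the guard's top face (142 mm above the table). The yellow guard is a barred cage fixed to the press, 114 mm (press x) by 108 mm (press y) outside and 142 mm high; its level top is a frame 6 mm thick round an open window 90 mm (x) by 84 mm (y). Axes as the press
- guard: the yellow guard; its origin and axes are those of the press
- lever_pad (a point): middle of the top of the red lever pad, a flat disc 38 mm across right under the window's centre, 24 mm below the guard's top face when up, 42 mm below it when fully down. The lever turns about a level axis 75 mm from the pad's centre towards the head (press -y)
- lever (a joint): lever angle in rad: 0 up (spring-held), 0.24 fully down on its hard stop (pad 18 mm lower). Pressing takes about 3 N at the top to 9 N at the bottom; it springs back by itself
- ribbon_gold: loose spool of gold ribbon, 68 x 60 x 22 mm, lying on the table before the press; origin at the centre of its underside
- stem_tape: loose green roll of stem tape, 58 mm across, 13 mm high, lying before the press; origin at the centre of its underside
Not all that is in view belongs to the job. What is shaped like the foam_block but orange is not meant.

How it is judged:
On the way, in this order (a step that is already met when the one before it is completed fails the run):
1. the foam block rests at the end stop (within 5 mm) with the lever still up (y of foam_block in the frame of press above 0.005 m and value of joint lever below 0.05 rad), for 0.2 s.
2. the lever is pressed fully down (over 0.2 rad) for a second while the block is at the stop (value of joint lever above 0.2 rad and y of foam_block in the frame of press above 0.005 m), for 1 s.
At the end, for the whole second after the job is handed in: the foam block lies flat in the channel within 5 mm of the end stop, at rest, and the lever is up again (under 0.03 rad) (value of joint lever below 0.03 rad and y of foam_block in the frame of press between 0.005 and 0.02 m and z of foam_block in the frame of press below 0.016 m and linear speed of foam_block below 0.02 m/s); the robot touches nothing.
It fails at once if the guard is touched by the fingers or the arm (over 0.5 N) (contact force between any of the fingers, the arm and guard above 0.5 N).
It fails at once if the foam block is lifted more than 8 mm off the channel's floor or tipped (z of foam_block in the frame of press above 0.02 m or angle between foam_block's own z axis and vertical above 0.25 rad).
It fails at once if the ribbon spool or the tape roll is moved more than 20 mm (distance of any of ribbon_gold, stem_tape from where it was at the start of the episode above 0.02 m).
It also fails if it takes over 53 s, if anything falls off the work surface, if the arm or the gripper's body presses on something with over 40 N, if the wrist force passes 120 N, or if a joint passes its speed limit or range.

### The arm

A 6-joint arm with a two-finger parallel gripper is mounted at the origin on the work surface; the furniture and walls round the work are solid. World frame = base frame: x ahead of the robot, y to its left, z up, the work surface at z = 0. Lengths are in m, angles in rad, forces in N, time in s.
With the tool pointing down it reaches from about 0.35 to 0.85 m from the base axis. Payload 8.1 kg.
Tool frame: the origin (TCP) lies midway between the tips of the shut fingers; the grasp point (between the pads) lies arm.pinch_z behind it (arm.pinch_z is the distance from the TCP to the grasp point, in m); z points along the fingers, y is the direction in which the jaws open and shut (so a half turn about z gives the same grasp; the last joint's range is limited). The gripper opens to 85 mm and grips with 20 to 120 N. Pads are 22 mm wide; open, the fingers measure 114 mm over their backs; the gripper's body (76 mm by 85 mm) begins 54 mm behind the grasp point. The pads swing forward as they close: fully open they stand 13 mm farther back than shut.
Start: joints at [-1.26, 0.13, 1.488, -0, 1.523, -0.085], TCP at [0.231, -0.554, 0.208] pointing down, gripper open.
Joint ranges: [-2.96, 2.96], [-0.89, 2.26], [0.02, 2.5], [-1.34, 4.48], [0, 2.73], [-2.66, 2.66]. Speed limits (rad/s): [2.39, 2.39, 2.79, 3.14, 3.14, 3.14].

### API

Orientations are given as a unit quaternion [w, x, y, z].
In Python, from rig import arm, viewer, hand_in, models gives the robot as it stands.
- The arm moves only by the tool move_arm, never from a script. Its argument "targets" is a list that holds one entry, the list of rows, each a list of 5 numbers: the shift along the tool's x, y, z in mm, then the turn about the tool's z in degrees, then the finger opening in mm, from 0 to 85.4. A call has 1 to 20 rows; each row shifts and turns the pose as measured when the row begins, along the tool's axes as they then stand; what a row does not reach is not made up. A row lasts 1/12 s, in which the tool goes at most 41.7 mm and 7.16 degrees, less where a joint would pass 70% of its speed; a pose out of reach is approached as far as the arm can. A call is refused whole if a number of a shift passes 41.7 or a number of a turn 7.16, either way. A call with a gripper value outside its range is refused whole. The fingers move at their own pace and stop on an object; "squeeze" is the grip in N (left out, the last holds). Time passes only in rows, so rows that do not move let the fingers close. It gives the time, the measured TCP pose, the force and the opening at its end, in the units of the state.
- arm.read_state(): the state, without advancing time (a new reading comes with each control period).
- viewer.read_camera(name): name is "scene" or "top" or "wrist"; returns the picture (420x560x3 uint8, red, green, blue); there is no depth.
- viewer.calibration(name): a dict with "fx", "fy", "cx", "cy" (pixels), "rvec" (rotation vector, rad) and "tvec" (3), from world to camera coordinates, as OpenCV has them. Camera axes: x right, y down, z forward; pixel columns grow to the right and rows downward; lengths in m; the calibration is good to about 2 mm. A picture is of the moment at which its call begins: read the wrist's pose just before it. calibration takes no time and is no camera call; for the wrist camera it gives the pose at the moment of the call.
- hand_in(): hands the job in, once; it reports no verdict.
Trained networks look in the newest picture that a camera, given by its name, has taken for a name from the list of things; names that differ only in an ending like _2 or _b are one class to them, and where a whole thing is asked for, a point or a joint stands for the part that bears it (a point fixed in the world has none). Each returns a list of dicts, best first, with "conf" (0 to 1); they miss things now and then, are a little off and sometimes report something else, mostly with a low value. They report only what shows in the picture. A call takes as long as a camera call. They do not tell look-alikes from the thing itself.
- models.spot_in(camera, thing): "point" ([row, column] in pixels, amid what is visible of it).
- models.cut_out(camera, thing): "mask" (420x560 bool, what is visible of it) and "point" ([row, column] in pixels, amid what is visible of it).
- models.landmark_of(camera, thing): "point" ([row, column] in pixels: a listed point, or the origin of a listed thing).
The state is a dict: "time_s": time; "joint_positions": joint angles; "qvel": joint speeds; "joint_efforts": joint torques, N m; "tcp_pos": TCP position; "eef_rot": TCP orientation; "contact_force": force on the tool from outside, world axes, zero at the start; "wrist_torque": the same for the moment, N m; "gripper_width": finger opening in m.
Only numpy, scipy, OpenCV 4.12 (cv2) and the standard library are available. Lean on these libraries where they do the work, as an engineer would, in place of code of your own. Each camera call takes 0.05 s, during which the arm holds its last target. There are 200 camera calls.

## Working session

There is one attempt and no reset: what is moved stays moved. The work goes in short steps, Python scripts to look and compute and a tool call to move; the robot and the scene stay as the last step left them, time stands still between calls to the robot, and variables do not carry over. Pictures are saved under pics/ and viewed, about 8 in all and at most 12, crops included, and the job is handed in when it is done.

Besides the shell and the picture viewer there is one more tool, called after ">>>" by a JSON object that holds its "name" and its "arguments", one argument or row to a line. move_arm: Moves the arm, as the interface text tells. Its arguments: {"type":"object","properties":{"targets":{"type":"array"},"squeeze":{"type":"number"}},"required":["targets"]}

```bash
mkdir -p pics
cat > h.py <<'E'
import numpy as np,cv2
from rig import arm,viewer,models
def cal(n):
    c=viewer.calibration(n);K=np.array([[c['fx'],0,c['cx']],[0,c['fy'],c['cy']],[0,0,1.]])
    return K,np.array(c['rvec'],float),np.array(c['tvec'],float)
def proj(n,P):
    K,r,t=cal(n);return cv2.projectPoints(np.array(P,float).reshape(-1,1,3),r,t,K,None)[0].reshape(-1,2)
def ray(n,rc,z):
    K,r,t=cal(n);R=cv2.Rodrigues(r)[0];o=-R.T@t;d=R.T@np.linalg.inv(K)@[rc[1],rc[0],1.]
    return o+d*(z-o[2])/d[2]
def save(n,f):
    im=viewer.read_camera(n);cv2.imwrite('pics/'+f,im[:,:,::-1]);return im
E
python3 - <<'E'
from h import *
s=arm.read_state();print(s['time_s'],s['tcp_pos'],s['eef_rot'],arm.pinch_z)
a=save('top','a.png');b=save('scene','b.png')
cv2.imwrite('pics/ab.png',cv2.resize(np.hstack([a,b])[:,:,::-1],(800,300)))
Z=dict(channel_mouth=.012,head=.138,stop_face=.046,window=.142,lever_pad=.118,press=0,foam_block=.012,ribbon_gold=0,stem_tape=0)
for n in('top','scene'):
  for k,z in Z.items():
    for d in models.landmark_of(n,k)[:2]: print(n,k,round(d['conf'],2),np.round(d['point']),np.round(ray(n,d['point'],z),3))
print(arm.read_state()['time_s'])
E
```

```text
0.0 [ 0.23115235 -0.55304358  0.20732929] [-9.27176818e-04  9.80485954e-01  1.96586932e-01 -1.07552284e-04] 0.0187
top channel_mouth 0.67 [178. 359.] [ 0.521 -0.247  0.012]
top channel_mouth 0.33 [172. 268.] [0.518 0.013 0.012]
top head 0.97 [154. 270.] [0.531 0.006 0.138]
top stop_face 0.98 [172. 269.] [0.511 0.011 0.046]
top window 0.6 [157. 233.] [0.515 0.103 0.142]
top lever_pad 0.7 [157. 235.] [0.523 0.101 0.118]
top press 0.81 [178. 292.] [ 0.51  -0.054  0.   ]
top foam_block 0.81 [177. 323.] [ 0.516 -0.145  0.012]
top foam_block 0.61 [178. 184.] [0.485 0.251 0.012]
top ribbon_gold 0.85 [220. 256.] [0.38  0.039 0.   ]
top stem_tape 0.51 [224. 314.] [ 0.38  -0.125  0.   ]
scene channel_mouth 0.64 [246. 391.] [ 0.533 -0.242  0.012]
scene channel_mouth 0.19 [237. 356.] [ 0.519 -0.14   0.012]
scene head 0.82 [180. 323.] [0.552 0.    0.138]
scene stop_face 0.63 [216. 315.] [ 0.498 -0.01   0.046]
scene window 0.74 [176. 289.] [0.51  0.095 0.142]
scene lever_pad 0.51 [183. 289.] [0.513 0.098 0.118]
scene press 0.71 [228. 329.] [ 0.533 -0.039  0.   ]
scene press 0.55 [250. 392.] [ 0.533 -0.246  0.   ]
scene foam_block 0.85 [206. 251.] [0.484 0.241 0.012]
scene foam_block 0.78 [237. 358.] [ 0.521 -0.144  0.012]
scene ribbon_gold 0.87 [238. 276.] [0.392 0.047 0.   ]
scene ribbon_gold 0.21 [249. 392.] [ 0.537 -0.241  0.   ]
scene stem_tape 0.69 [258. 330.] [ 0.398 -0.137  0.   ]
1.0
```

View pics/a.png

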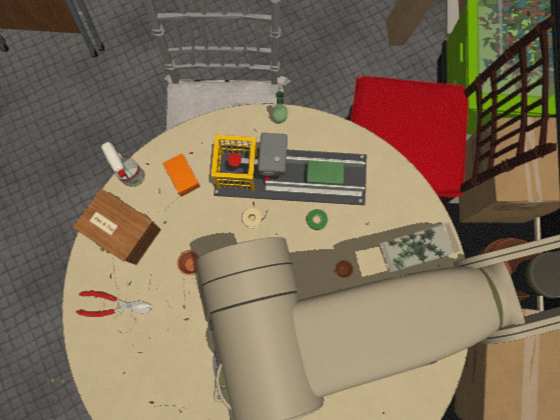

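View pics/b.png

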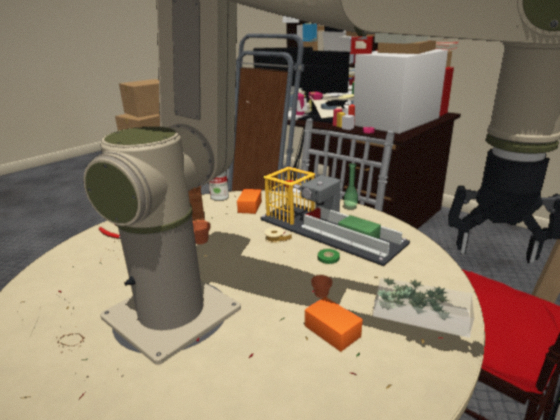

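The green block in the channel is at top (178,323) and scene (237,358). The orange look-alikes are outside the press, at top (174,181) and scene (201,249) and (324,333). The press is turned only slightly. I'll go above the channel and look from there.

>>> {"name": "move_arm", "arguments": {
  "targets": [
    [[0,0,-30,0,0],[30,-19,-7,0,0],[30,-19,-7,0,0],[30,-19,-7,0,0],[30,-19,-7,0,0],[30,-19,-7,0,0],[30,-19,-7,0,0],[30,-19,-7,0,0],[30,-19,-7,0,0],[30,-19,-7,0,0],[30,-19,-7,0,0],[30,-19,-7,0,0],[30,-19,-7,0,0],[30,-19,-7,0,0],[0,0,0,0,0]]
  ]
}}

```text
time_s: 2.25
tcp_pos: [0.5056, -0.1588, 0.3354]
eef_rot: [-0.001, 0.981, 0.193, 0.002]
contact_force: [-0.2, -0.8, 0.9]
gripper_width: -0.0001
```

>>> {"name": "move_arm", "arguments": {
  "targets": [
    [[0,0,0,-7,0],[0,0,0,-7,0],[0,0,0,-7,0],[0,0,0,-7,0],[0,0,0,-7,0],[0,0,0,-7,0],[0,0,0,-7,0],[0,0,0,-7,0],[0,0,0,-7,0],[0,0,0,-5,0],[0,0,0,0,0]]
  ]
}}

```text
time_s: 3.17
tcp_pos: [0.5068, -0.1563, 0.3364]
eef_rot: [0.002, 0.693, 0.721, 0.002]
contact_force: [-0.3, 0.1, -0.0]
gripper_width: -0.0001
```

```bash
cat >> h.py <<'E'
from scipy.spatial.transform import Rotation as Ro
def tool():
    s=arm.read_state();q=s['eef_rot'];return s,Ro.from_quat([q[1],q[2],q[3],q[0]]).as_matrix()
E
python3 - <<'E'
from h import *
s,R=tool();print(s['time_s'],s['tcp_pos'],np.round(R,3),s['joint_positions'],s['gripper_width'])
K,r,t=cal('wrist');C=cv2.Rodrigues(r)[0];print('cam in tool',R.T@(-C.T@t-s['tcp_pos']),R.T@C.T)
a=save('wrist','c.png')
Z=dict(channel_mouth=.012,head=.138,stop_face=.046,window=.142,lever_pad=.118,press=0,foam_block=.012)
for k,z in Z.items():
    for d in models.landmark_of('wrist',k)[:2]: print(k,round(d['conf'],2),np.round(d['point']),np.round(ray('wrist',d['point'],z),3))
E
```

```text
3.1667 [ 0.50684615 -0.15630233  0.33635231] [[-0.04   0.999  0.006]
 [ 0.999  0.04   0.001]
 [ 0.     0.006 -1.   ]] [-0.39792668 -0.08065842  1.47221955  0.00292524  1.74478187 -0.43722555] -7.411393706835457e-05
cam in tool [ 0.06823014  0.00090973 -0.16526308] [[ 7.32141996e-04 -9.63310294e-01 -2.68389160e-01]
 [ 9.99999720e-01  6.63143337e-04  3.47737545e-04]
 [-1.56998673e-04 -2.68389339e-01  9.63310510e-01]]
channel_mouth 0.9 [229. 286.] [ 0.521 -0.258  0.012]
head 0.76 [ 12. 324.] [ 0.544 -0.002  0.138]
press 0.8 [ 82. 292.] [ 0.521 -0.055  0.   ]
press 0.66 [153. 289.] [ 0.52 -0.15  0.  ]
foam_block 0.87 [249.  48.] [ 0.173 -0.3    0.012]
foam_block 0.72 [155. 289.] [ 0.52  -0.15   0.012]
```

View pics/c.png

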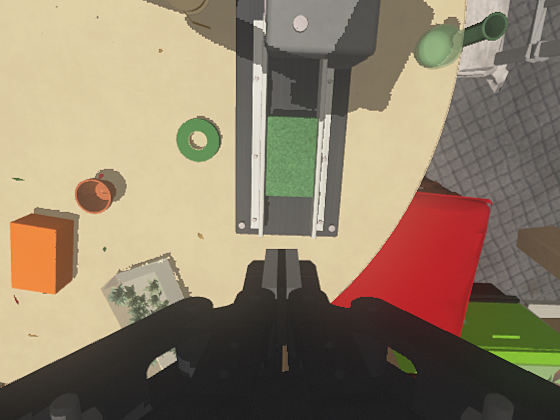

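The wrist view shows the green block in the channel around (155,290), the tape roll at (140,198) and the plate's near corners at (234,236) and (237,340). The head is at the top. Next: a quick edge-based yaw check.

Run:
```python
from h import *
im=cv2.imread('pics/c.png');hsv=cv2.cvtColor(im,cv2.COLOR_BGR2HSV)
g=cv2.inRange(hsv,(45,60,40),(80,255,255));g[:,:255]=0;g[:,335:]=0;g[:90]=0;g[230:]=0
for r in(125,140,155,170,185): 
  c=np.where(g[r])[0];print(r,c.min(),c.max(),[np.round(ray('wrist',(r,x),.057)[:2],4) for x in(c.min(),c.max())])
rr=np.where(g[:,290])[0];print(rr.min(),rr.max(),ray('wrist',(rr.max(),290),.057),ray('wrist',(rr.min(),290),.057))
gray=cv2.cvtColor(im,cv2.COLOR_BGR2GRAY)
for r in(70,100,150,200,225):
  c=235-8+np.argmin(np.diff(gray[r,227:250].astype(int)));print(r,c,np.round(ray('wrist',(r,c),.012)[:2],4))
```

```text
125 267 317 [array([ 0.4907, -0.1094]), array([ 0.5516, -0.1073])]
140 267 316 [array([ 0.4912, -0.1274]), array([ 0.5515, -0.1253])]
155 266 315 [array([ 0.4904, -0.1459]), array([ 0.5514, -0.1438])]
170 266 314 [array([ 0.4908, -0.1648]), array([ 0.5513, -0.1627])]
185 266 313 [array([ 0.4913, -0.1841]), array([ 0.5512, -0.182 ])]
116 196 [ 0.5224389  -0.19744972  0.057     ] [ 0.51827526 -0.09779373  0.057     ]
70 235 [ 0.4464 -0.0438]
100 235 [ 0.4464 -0.0809]
150 235 [ 0.4465 -0.1464]
200 235 [ 0.4465 -0.217 ]
225 244 [ 0.4595 -0.2539]
```

>>> {"name": "move_arm", "arguments": {
  "targets": [
    [[-38,7,0,2.3,0],[-38,7,0,0,0],[0,0,35,0,0],[0,0,35,0,0],[0,0,35,0,0],[0,0,35,0,0],[0,0,35,0,0],[0,0,35,0,0],[0,0,10,0,0],[0,0,0,0,0]]
  ]
}}

```text
time_s: 4.4
tcp_pos: [0.528, -0.2373, 0.1126]
eef_rot: [0.007, 0.712, 0.702, 0.004]
contact_force: [-0.1, -0.2, 0.6]
gripper_width: -0.0
```

Run:
```python
from h import *
s,R=tool();print(s['time_s'],s['tcp_pos'],np.round(R,3))
save('wrist','d.png')
```

```text
4.4 [ 0.52798156 -0.23726444  0.11261591] [[ 0.014  1.     0.016]
 [ 1.    -0.014 -0.004]
 [-0.004  0.016 -1.   ]]
```

View pics/d.png

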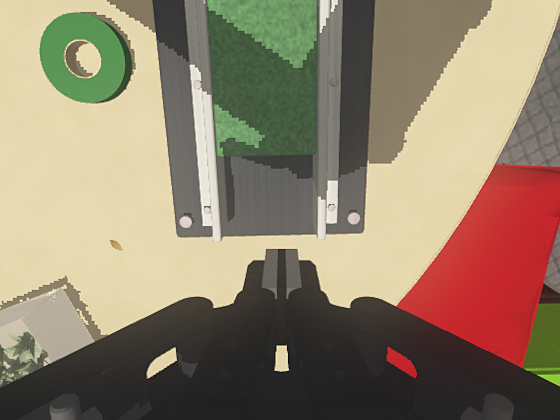

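The wrist view shows the block's rear edge at row 155 and the walls' ends at (238,217) and (237,322). The tool is about 7 mm too far in +x, so I'll correct that and go down behind the block.

>>> {"name": "move_arm", "arguments": {
  "targets": [
    [[3,-8,0,-0.8,0],[0,0,30,0,0],[0,0,30,0,0],[0,0,22,0,0],[0,0,0,0,0]]
  ]
}}

```text
time_s: 4.87
tcp_pos: [0.5318, -0.2401, 0.0459]
eef_rot: [0.018, 0.707, 0.707, 0.007]
contact_force: [-0.8, 0.6, -1.2]
gripper_width: 0.0
```

>>> {"name": "move_arm", "arguments": {
  "targets": [
    [[0,-5,0,0,0],[0,-5,0,0,0],[0,0,0,0,0]]
  ]
}}

```text
time_s: 5.12
tcp_pos: [0.5252, -0.2423, 0.0533]
eef_rot: [0.022, 0.707, 0.707, 0.008]
contact_force: [-0.5, 0.6, -0.8]
gripper_width: 0.0
```

Run:
```python
from h import *
s,R=tool();print(s['time_s'],s['tcp_pos'],np.round(R,3),s['joint_positions'],s['qvel'])
```

```text
5.1167 [ 0.52518918 -0.24225774  0.05327775] [[ 0.     0.999  0.043]
 [ 1.     0.001 -0.02 ]
 [-0.02   0.043 -0.999]] [-0.52369232  0.15355455  1.75660967  0.00458628  1.1845595  -0.52565707] [ 2.00138643e-03 -2.40734452e-02 -3.32760729e-02 -7.86008680e-05
  1.58493809e-02  2.92171536e-03]
```

>>> {"name": "move_arm", "arguments": {
  "targets": [
    [[0,-4,0,0,0],[0,0,0,0,0],[4,0,8,0,0],[0,0,0,0,0]]
  ]
}}

```text
time_s: 5.45
tcp_pos: [0.5245, -0.2407, 0.0515]
eef_rot: [0.027, 0.707, 0.707, 0.009]
contact_force: [-1.5, 1.6, -0.6]
gripper_width: -0.0
```

Run:
```python
from h import *
s,R=tool();print(s['time_s'],s['tcp_pos'],np.round(R,3),s['contact_force'])
```

```text
5.45 [ 0.52452878 -0.2406741   0.05154691] [[ 0.001  0.999  0.052]
 [ 1.    -0.    -0.025]
 [-0.025  0.052 -0.998]] [-1.45887848  1.59715693 -0.58129296]
```

Run:
```python
from h import *
a=save('scene','e.png');b=save('wrist','f.png')
print(arm.read_state()['joint_efforts'])
cv2.imwrite('pics/ef.png',cv2.resize(np.hstack([a[:,200:],b])[:,:,::-1],(800,365)))
```

```text
[ 5.32836607e-02 -5.31169152e+01 -4.53482080e+01  4.07685747e-02
 -3.94456778e-01  3.26299737e-02]
```

View pics/ef.png

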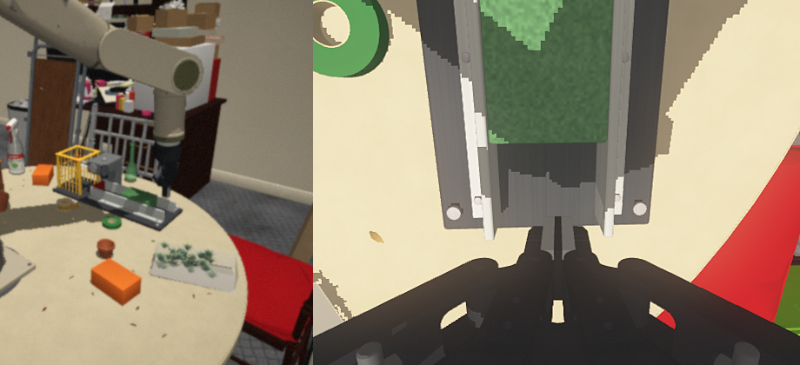

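>>> {"name": "move_arm", "arguments": {
  "targets": [
    [[3,-3,15,0,0],[2,-2,15,0,0],[0,0,0,0,0],[0,0,0,0,0]]
  ]
}}

```text
time_s: 5.88
tcp_pos: [0.523, -0.2374, 0.0226]
eef_rot: [0.029, 0.707, 0.707, 0.01]
contact_force: [-0.3, -0.7, 0.2]
gripper_width: -0.0001
```

Run:
```python
from h import *
s,R=tool();print(s['time_s'],s['tcp_pos'],np.round(R,3),s['contact_force'],s['qvel'],s['joint_positions'])
```

```text
5.8833 [ 0.52301357 -0.23743031  0.02258412] [[ 0.001  0.999  0.054]
 [ 1.     0.001 -0.027]
 [-0.027  0.054 -0.998]] [-0.31421563 -0.69218911  0.18901551] [ 0.00217324  0.01773606  0.01671187 -0.00049644 -0.00650082 -0.00040124] [-0.51784929  0.17082969  1.8000028   0.0040269   1.11009667 -0.51974966]
```

>>> {"name": "move_arm", "arguments": {
  "targets": [
    [[10,0,-0.4,0,0],[10,0,-0.4,0,0],[10,0,-0.4,0,0],[10,0,-0.4,0,0],[10,0,-0.4,0,0],[10,0,-0.4,0,0],[10,0,-0.4,0,0],[10,0,-0.4,0,0],[10,0,-0.4,0,0],[10,0,-0.4,0,0],[5,0,0,0,0],[0,0,0,0,0]]
  ]
}}

```text
time_s: 6.88
tcp_pos: [0.5247, -0.1201, 0.0275]
eef_rot: [0.031, 0.706, 0.707, 0.011]
contact_force: [0.8, -0.2, -0.6]
gripper_width: 0.0001
```

Run:
```python
from h import *
s,R=tool();print(s['time_s'],s['tcp_pos'],np.round(R,3),s['contact_force'])
save('wrist','g.png')
```

```text
6.8833 [ 0.5247412  -0.12013578  0.0275358 ] [[-0.001  0.998  0.058]
 [ 1.     0.003 -0.028]
 [-0.028  0.058 -0.998]] [ 0.75035244 -0.17637428 -0.58612647]
```

View pics/g.png

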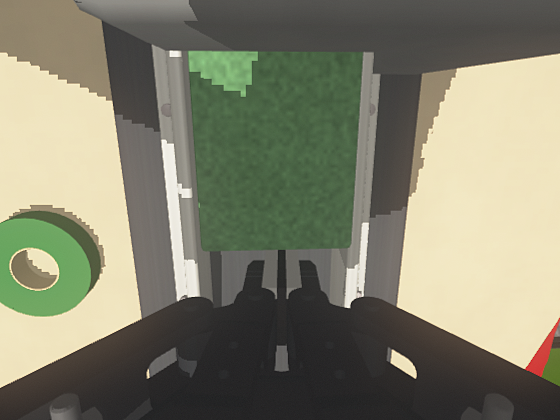

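The block's rear edge is at row 248, directly ahead of the fingertips and still straight. I'll go on in small steps until there is a force.

>>> {"name": "move_arm", "arguments": {
  "targets": [
    [[5,-0.5,0,0,0],[5,-0.5,0,0,0],[4,0,0,0,0],[0,0,0,0,0]]
  ]
}}

```text
time_s: 7.27
tcp_pos: [0.5238, -0.1065, 0.0271]
eef_rot: [0.031, 0.707, 0.707, 0.011]
contact_force: [0.0, -0.4, 0.2]
gripper_width: -0.0001
```

Run:
```python
from h import *
s,R=tool();print(s['time_s'],s['tcp_pos'],np.round(R,3),s['contact_force'])
im=save('wrist','h.png');hsv=cv2.cvtColor(im,cv2.COLOR_RGB2HSV)
g=cv2.inRange(hsv,(45,60,30),(80,255,255))
for c in(215,240,320,340):
  r=np.where(g[60:300,c])[0].max()+60;print(c,r,ray('wrist',(r,c),.057))
```

```text
7.2667 [ 0.52380074 -0.10654046  0.02710348] [[ 0.     0.998  0.059]
 [ 1.     0.001 -0.029]
 [-0.029  0.059 -0.998]] [ 0.0159589  -0.41225055  0.20580448]
215 250 [ 0.49625399 -0.09309243  0.057     ]
240 249 [ 0.506274   -0.09289374  0.057     ]
320 247 [ 0.53884088 -0.09278095  0.057     ]
340 247 [ 0.54712289 -0.09297525  0.057     ]
```

>>> {"name": "move_arm", "arguments": {
  "targets": [
    [[3,0,0,0,0],[3,0,0,0,0]]
  ]
}}

```text
time_s: 7.48
tcp_pos: [0.5245, -0.105, 0.0279]
eef_rot: [0.034, 0.707, 0.707, 0.009]
contact_force: [-4.7, -21.3, 2.8]
gripper_width: 0.0003
```

>>> {"name": "move_arm", "arguments": {
  "targets": [
    [[4,0,0,0,0],[4,0,0,0,0],[4,0,0,0,0]]
  ]
}}

```text
time_s: 7.73
tcp_pos: [0.525, -0.1054, 0.0301]
eef_rot: [0.041, 0.707, 0.706, 0.002]
contact_force: [-3.3, -18.0, 2.8]
gripper_width: -0.0001
```

Reaction of 20 N: the block is firmly at the stop. Back off and rise.

>>> {"name": "move_arm", "arguments": {
  "targets": [
    [[-10,0,0,0,0],[-15,0,0,0,0],[-15,0,0,0,0],[0,0,-20,0,0],[0,0,-35,0,0],[0,0,-35,0,0],[0,0,-35,0,0],[0,0,-35,0,0],[0,0,-35,0,0],[0,0,-35,0,0],[0,0,-20,0,0],[0,0,0,0,0]]
  ]
}}

```text
time_s: 8.73
tcp_pos: [0.5052, -0.1362, 0.29]
eef_rot: [0.038, 0.708, 0.705, 0.001]
contact_force: [0.8, -0.2, 0.8]
gripper_width: 0.0001
```

Run:
```python
from h import *
s,R=tool();print(s['time_s'],s['tcp_pos'],np.round(R,3),s['contact_force'])
a=save('wrist','i.png');b=save('top','j.png')
hsv=cv2.cvtColor(a,cv2.COLOR_RGB2HSV)
g=cv2.inRange(hsv,(45,60,30),(80,255,255))
for c in(280,295):
  w=np.where(g[:250,c])[0];print(c,w.max(),ray('wrist',(w.max(),c),.057))
```

```text
8.7333 [ 0.50524447 -0.13615849  0.29002643] [[ 0.007  0.999  0.054]
 [ 0.999 -0.004 -0.052]
 [-0.052  0.054 -0.997]] [ 0.7935276  -0.20637317  0.83572388]
280 120 [ 0.51544303 -0.09249194  0.057     ]
295 120 [ 0.53153362 -0.09261276  0.057     ]
```

>>> {"name": "move_arm", "arguments": {
  "targets": [
    [[30,3,-2,0,0],[30,3,-2,0,0],[30,3,-2,0,0],[30,3,-2,0,0],[30,3,-2,0,0],[0,0,0,0,0],[0,0,0,0,0]]
  ]
}}

```text
time_s: 9.42
tcp_pos: [0.5141, 0.0187, 0.2708]
eef_rot: [0.026, 0.71, 0.703, -0.008]
contact_force: [-0.0, -1.1, -0.1]
gripper_width: -0.0
```

Run:
```python
from h import *
s,R=tool();print(s['time_s'],s['tcp_pos'],np.round(R,3),s['contact_force'])
a=save('wrist','k.png')
for k,z in dict(window=.142,lever_pad=.118,head=.138).items():
    for d in models.landmark_of('wrist',k)[:2]: print(k,round(d['conf'],2),np.round(d['point']),np.round(ray('wrist',d['point'],z),4))
hsv=cv2.cvtColor(a,cv2.COLOR_RGB2HSV)
y=cv2.inRange(hsv,(22,130,80),(34,255,255));y[250:]=0;w=np.argwhere(y);print('yellow bbox',w.min(0),w.max(0))
red=cv2.inRange(hsv,(0,150,60),(6,255,255))|cv2.inRange(hsv,(174,150,60),(180,255,255))
n,l,st,ce=cv2.connectedComponentsWithStats(red)
for i in range(1,n):
  if st[i,4]>200: print('red',st[i],ce[i],ray('wrist',ce[i][::-1],.118))
```

```text
9.4167 [0.51410648 0.01865525 0.27075193] [[ 0.01   1.     0.025]
 [ 0.999 -0.009 -0.048]
 [-0.048  0.025 -0.999]] [-0.02178431 -1.05748738 -0.11271589]
lever_pad 0.93 [ 86. 279.] [0.5189 0.0952 0.118 ]
lever_pad 0.38 [271. 189.] [ 0.4275 -0.0768  0.118 ]
head 0.83 [203. 312.] [ 0.5459 -0.0033  0.138 ]
yellow bbox [  4 204] [151 351]
red [ 260   60   44   46 1593] [281.54237288  82.30069052] [0.52125598 0.09756668 0.118     ]
red [ 409  255   81   88 4596] [452.48150566 294.14033943] [ 0.69580218 -0.11148973  0.118     ]
red [386 346  31  33 472] [400.6970339  361.93644068] [ 0.64977223 -0.19619613  0.118     ]
```

View pics/k.png

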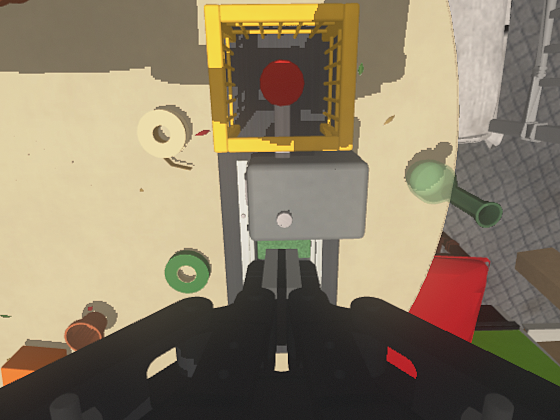

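Guard top spans rows 4–151 and columns 205–358, with the red pad at (82,282) and the head at (200,305). The spool, tape roll and block all look in place. Next: go over the pad and measure again.

Run:
```python
from h import *
P=[ray('wrist',p,.142) for p in((5,205),(5,358),(151,214),(151,352))]
print(np.round(P,4),np.mean(P,0))
W=[ray('wrist',p,.142) for p in((21,222),(21,344),(138,228),(138,339))]
print(np.round(W,4),np.mean(W,0))
```

```text
[[0.4657 0.1507 0.142 ]
 [0.5772 0.15   0.142 ]
 [0.4647 0.0448 0.142 ]
 [0.5782 0.0429 0.142 ]] [0.52144298 0.09710287 0.142     ]
[[0.4773 0.1402 0.142 ]
 [0.5673 0.1396 0.142 ]
 [0.4767 0.0551 0.142 ]
 [0.567  0.0537 0.142 ]] [0.52208459 0.09715552 0.142     ]
```

>>> {"name": "move_arm", "arguments": {
  "targets": [
    [[20,1,-1,0,0],[20,1,-1,0,0],[20,1,-1,0,0],[17,1,-1,0,0],[0,0,0,0,0],[0,0,0,0,0]]
  ]
}}

```text
time_s: 10.12
tcp_pos: [0.5211, 0.088, 0.2725]
eef_rot: [0.028, 0.716, 0.698, -0.008]
contact_force: [0.1, 0.7, -0.9]
gripper_width: 0.0002
```

>>> {"name": "move_arm", "arguments": {
  "targets": [
    [[8,0,15,-1.5,0],[4,-1,25,0,0],[3,-1,25,0,0],[2,-1,25,0,0],[0,0,0,0,0],[0,0,0,0,0]]
  ]
}}

```text
time_s: 10.62
tcp_pos: [0.5237, 0.0923, 0.1819]
eef_rot: [0.03, 0.709, 0.704, -0.006]
contact_force: [0.2, 0.6, 0.6]
gripper_width: -0.0002
```

Run:
```python
from h import *
s,R=tool();print(s['time_s'],s['tcp_pos'],np.round(R,3),s['contact_force'])
```

```text
10.6167 [0.52367233 0.0922943  0.18192741] [[ 0.008  0.999  0.034]
 [ 0.999 -0.006 -0.052]
 [-0.052  0.034 -0.998]] [0.24705065 0.62222844 0.59724686]
```

>>> {"name": "move_arm", "arguments": {
  "targets": [
    [[6,-3,0,0,0],[2,-1,12,0,0],[1,-0.5,12,0,0],[0,0,0,0,0]]
  ]
}}

```text
time_s: 10.95
tcp_pos: [0.5225, 0.0988, 0.1607]
eef_rot: [0.033, 0.71, 0.703, -0.004]
contact_force: [-0.8, -0.2, -0.9]
gripper_width: 0.0002
```

Run:
```python
from h import *
s,R=tool();print(s['time_s'],s['tcp_pos'],np.round(R,3),s['contact_force'])
a=save('wrist','l.png');b=save('scene','m.png');b=cv2.resize(b[130:270,240:427],(560,420))
cv2.imwrite('pics/lm.png',cv2.resize(np.hstack([a,b])[:,:,::-1],(800,300)))
```

```text
10.95 [0.5225452  0.09877866 0.16070446] [[ 0.012  0.999  0.04 ]
 [ 0.999 -0.009 -0.052]
 [-0.051  0.041 -0.998]] [-0.78625971 -0.22640074 -0.92509178]
```

View pics/lm.png

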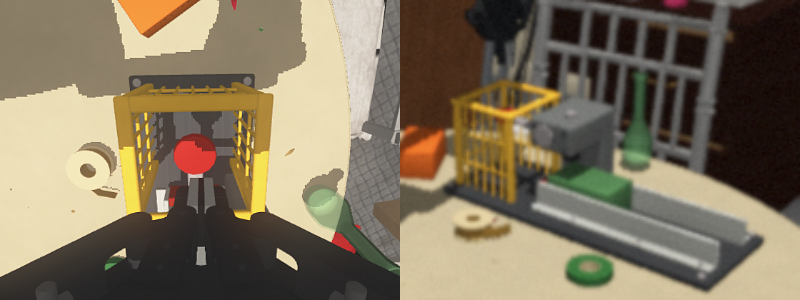

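Fingertips are centred above the pad: pad at (153,195) in the half-size wrist view, guard bars well clear on both sides. Going down.

>>> {"name": "move_arm", "arguments": {
  "targets": [
    [[0,-0.5,12,0,0],[0.5,-0.5,12,0,0],[0.5,-0.5,10,0,0],[0,0,0,0,0]]
  ]
}}

```text
time_s: 11.38
tcp_pos: [0.5246, 0.0983, 0.127]
eef_rot: [0.034, 0.71, 0.703, -0.002]
contact_force: [-0.5, 0.3, -1.3]
gripper_width: 0.0002
```

>>> {"name": "move_arm", "arguments": {
  "targets": [
    [[0.5,-0.5,8,0,0],[0.5,-0.5,8,0,0],[0.5,0,6,0,0]]
  ]
}}

```text
time_s: 11.63
tcp_pos: [0.5247, 0.0987, 0.1031]
eef_rot: [0.034, 0.71, 0.703, -0.002]
contact_force: [0.6, -0.1, 0.3]
gripper_width: -0.0002
```

Run:
```python
from h import *
s,R=tool();print(s['time_s'],s['tcp_pos'],s['contact_force'],s['qvel'])
a=save('wrist','n.png')
s,R=tool();print(s['time_s'],s['tcp_pos'],s['contact_force'])
cv2.imwrite('pics/n2.png',cv2.resize(a[100:350,150:420][:,:,::-1],(648,600)))
```

```text
11.6333 [0.524711   0.09869518 0.10314221] [ 0.60916478 -0.09294077  0.27587631] [ 0.00271558  0.09453609  0.06382818 -0.00300935 -0.15063766  0.01245484]
11.6833 [0.52378348 0.09863522 0.10160648] [-0.59288333  0.06254995 -1.4704443 ]
```

View pics/n2.png

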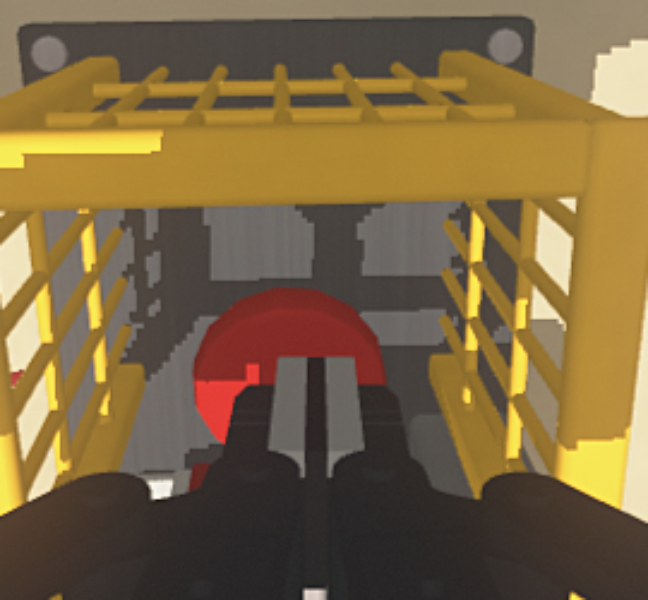

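The tips sit over the pad, but it isn't clear they touch. I'll press on in small steps and watch the force.

>>> {"name": "move_arm", "arguments": {
  "targets": [
    [[0,-1,4,0,0],[0,0,4,0,0]]
  ]
}}

```text
time_s: 11.85
tcp_pos: [0.5234, 0.0985, 0.0932]
eef_rot: [0.034, 0.71, 0.703, -0.002]
contact_force: [-2.6, 0.9, 4.3]
gripper_width: -0.0001
```

Run:
```python
from h import *
s,R=tool();print(s['time_s'],s['tcp_pos'],np.round(R[:,2],3),s['contact_force'],s['qvel'])
a=save('wrist','o.png')
hsv=cv2.cvtColor(a,cv2.COLOR_RGB2HSV)
red=cv2.inRange(hsv,(0,150,60),(6,255,255))|cv2.inRange(hsv,(174,150,60),(180,255,255));red[:200]=0;red[300:]=0;red[:,:215]=0;red[:,330:]=0
w=np.argwhere(red);print(w.min(0),w.max(0))
for z in(.118,.109,.1):
  c=[]
  t=np.linspace(0,2*np.pi,60)
  p=proj('wrist',np.c_[.5215+.019*np.cos(t),.0972+.019*np.sin(t),0*t+z]);print(z,p.min(0),p.max(0))
```

```text
11.85 [0.52335326 0.09846009 0.09322353] [ 0.044 -0.051 -0.998] [-2.58433411  0.89386171  4.34656981] [-0.00402465  0.05568584  0.02285959  0.00168019 -0.09230949 -0.00192295]
[224 232] [289 315]
0.118 [233.47780912 236.84331017] [321.47608749 314.81396169]
0.109 [235.12833721 228.67858023] [318.50679721 303.28296615]
0.1 [236.61308076 221.35750375] [315.8326101  292.86387742]
```

>>> {"name": "move_arm", "arguments": {
  "targets": [
    [[0,-0.5,4,0,0],[0,0,4,0,0]]
  ]
}}

```text
time_s: 12.07
tcp_pos: [0.5241, 0.0987, 0.0859]
eef_rot: [0.034, 0.71, 0.703, -0.001]
contact_force: [-3.8, 2.4, 5.0]
gripper_width: 0.0001
```

Run:
```python
from h import *
s,R=tool();print(s['time_s'],s['tcp_pos'],s['contact_force'])
a=save('wrist','p.png')
hsv=cv2.cvtColor(a,cv2.COLOR_RGB2HSV)
red=cv2.inRange(hsv,(0,150,60),(6,255,255))|cv2.inRange(hsv,(174,150,60),(180,255,255));red[:200]=0;red[300:]=0;red[:,:215]=0;red[:,330:]=0
w=np.argwhere(red);print(w.min(0),w.max(0))
for z in(.118,.109,.1):
  t=np.linspace(0,2*np.pi,60)
  p=proj('wrist',np.c_[.5215+.019*np.cos(t),.0972+.019*np.sin(t),0*t+z]);print(z,p.min(0),p.max(0))
```

```text
12.0667 [0.52408999 0.09873522 0.08588149] [-3.80893173  2.37015083  5.00273923]
[224 230] [290 313]
0.118 [230.4642498  244.78390504] [322.67851777 325.76817024]
0.109 [232.31887753 235.810062  ] [319.47184327 313.17469186]
0.1 [233.97910068 227.8037718 ] [316.59746504 301.84621564]
```

>>> {"name": "move_arm", "arguments": {
  "targets": [
    [[0,-1,4,0,0],[0,-1,4,0,0]]
  ]
}}

```text
time_s: 12.28
tcp_pos: [0.5241, 0.0988, 0.079]
eef_rot: [0.035, 0.71, 0.703, 0.0]
contact_force: [-1.7, 1.2, 9.4]
gripper_width: -0.0
```

Run:
```python
from h import *
s,R=tool();print(s['time_s'],s['tcp_pos'],s['contact_force'])
a=save('wrist','q.png');b=save('scene','r.png');b=cv2.resize(b[150:240,250:370],(560,420))
hsv=cv2.cvtColor(a,cv2.COLOR_RGB2HSV)
red=cv2.inRange(hsv,(0,150,60),(6,255,255))|cv2.inRange(hsv,(174,150,60),(180,255,255));red[:200]=0;red[300:]=0;red[:,:215]=0;red[:,330:]=0
w=np.argwhere(red);print(w.min(0),w.max(0))
for z in(.118,.109,.1):
  t=np.linspace(0,2*np.pi,60)
  p=proj('wrist',np.c_[.5215+.019*np.cos(t),.0972+.019*np.sin(t),0*t+z]);print(z,p.min(0),p.max(0))
cv2.imwrite('pics/qr.png',cv2.resize(np.hstack([a,b])[:,:,::-1],(800,300)))
```

```text
12.2833 [0.52405455 0.09884187 0.07903391] [-1.70507235  1.24529259  9.38622895]
[224 231] [291 313]
0.118 [228.92903911 251.97890147] [325.00294713 335.69739166]
0.109 [230.86029333 242.22872946] [321.45346256 322.09571707]
0.1 [232.58135131 233.57281508] [318.28537706 309.90995155]
```

View pics/qr.png

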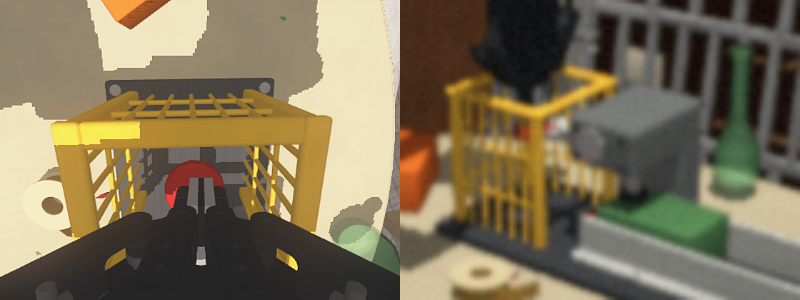

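Run:
```python
from h import *
s,R=tool();K,r,t=cal('wrist');C=cv2.Rodrigues(r)[0];print(K[0,0],-C.T@t,R.T@(-C.T@t-s['tcp_pos']),s['gripper_width'])
P=[(.5215+a*.057,.0972+b,.142) for a in(-1,1) for b in(.054,.042)]
print(proj('wrist',P)); print(proj('wrist',[s['tcp_pos'],s['tcp_pos']-.01*R[:,2],s['tcp_pos']-.0187*R[:,2]]))
P=[(.5215+a*.075,-.053+.215,.012) for a in(-1,1)];print('plate',proj('wrist',P))
im=cv2.imread('pics/q.png');cv2.imwrite('pics/q2.png',im[100:350,60:480])
```

```text
356.16284070948336 [0.51753242 0.17516436 0.24048235] [ 0.06830807  0.00086629 -0.16522914] 6.578792605328242e-05
[[ 72.66668816 180.78312197]
 [ 80.69918377 221.36354514]
 [474.20899972 173.06640893]
 [467.71015025 211.98537162]]
[[279.29476266 249.29466221]
 [279.18905291 257.45971309]
 [279.08669751 265.36567315]]
plate [[146.58220953 111.61491771]
 [388.53512195 108.99954259]]
```

View pics/q2.png

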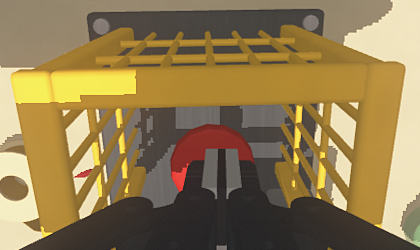

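The fingers turn out to end about 20 mm short of the reported TCP: the tip edge lies at row 249, the pad moves with the tool from TCP z of about 0.098, and the force has grown to 9 N. So the lever is near its bottom. A little more, then hold.

>>> {"name": "move_arm", "arguments": {
  "targets": [
    [[0,0,3,0,0],[0,0,3,0,0]]
  ]
}}

```text
time_s: 12.55
tcp_pos: [0.5255, 0.0988, 0.0765]
eef_rot: [0.036, 0.71, 0.703, 0.001]
contact_force: [-20.4, 0.2, 34.7]
gripper_width: -0.0002
```

>>> {"name": "move_arm", "arguments": {
  "targets": [
    [[0,-0.5,0.5,0,0],[0,-0.5,0.5,0,0],[0,0,1,0,0],[0,0,1,0,0]]
  ]
}}

```text
time_s: 12.88
tcp_pos: [0.5263, 0.0988, 0.0789]
eef_rot: [0.037, 0.71, 0.703, 0.002]
contact_force: [-5.4, 0.9, 9.3]
gripper_width: 0.0
```

>>> {"name": "move_arm", "arguments": {
  "targets": [
    [[0,0,1,0,0],[0,0,1,0,0],[0,0,1,0,0],[0,0,1,0,0],[0,0,1,0,0],[0,0,1,0,0],[0,0,1,0,0],[0,0,1,0,0]]
  ]
}}

```text
time_s: 13.55
tcp_pos: [0.5266, 0.0988, 0.0774]
eef_rot: [0.037, 0.71, 0.703, 0.002]
contact_force: [-7.5, 1.1, 12.4]
gripper_width: 0.0001
```

12 N, above the spring's 9 N, so it is on the hard stop. I'll hold here longer.

>>> {"name": "move_arm", "arguments": {
  "targets": [
    [[0,-0.3,1.5,0,0],[0,-0.3,1.5,0,0],[0,-0.3,1.5,0,0],[0,-0.3,1.5,0,0],[0,-0.3,1.5,0,0],[0,-0.3,1.5,0,0],[0,-0.3,1.5,0,0],[0,-0.3,1.5,0,0],[0,-0.3,1.5,0,0],[0,-0.3,1.5,0,0],[0,-0.3,1.5,0,0],[0,-0.3,1.5,0,0],[0,-0.3,1.5,0,0],[0,-0.3,1.5,0,0],[0,-0.3,1.5,0,0],[0,-0.3,1.5,0,0],[0,-0.3,1.5,0,0],[0,-0.3,1.5,0,0]]
  ]
}}

```text
time_s: 15.05
tcp_pos: [0.5269, 0.0987, 0.0773]
eef_rot: [0.041, 0.71, 0.703, 0.005]
contact_force: [-8.6, 0.7, 14.6]
gripper_width: 0.0003
```

Run:
```python
from h import *
s,R=tool();print(s['time_s'],s['tcp_pos'],np.round(R[:,2],3),s['contact_force'])
a=save('wrist','s.png')
hsv=cv2.cvtColor(a,cv2.COLOR_RGB2HSV)
red=cv2.inRange(hsv,(0,150,60),(6,255,255))|cv2.inRange(hsv,(174,150,60),(180,255,255));red[:200]=0;red[300:]=0;red[:,:215]=0;red[:,330:]=0
w=np.argwhere(red);print(w.min(0),w.max(0))
```

```text
15.05 [0.52688533 0.09874255 0.07731506] [ 0.066 -0.051 -0.997] [-8.62940832  0.65392123 14.6473056 ]
[225 225] [294 307]
```

>>> {"name": "move_arm", "arguments": {
  "targets": [
    [[0,0,-6,0,0],[0,0,-12,0,0],[0,0,-15,0,0],[0,0,-20,0,0],[0,0,-25,0,0],[0,0,-30,0,0],[0,0,-35,0,0],[0,0,-35,0,0],[0,0,-35,0,0],[0,0,-20,0,0],[0,0,0,0,0]]
  ]
}}

```text
time_s: 16.02
tcp_pos: [0.5082, 0.1087, 0.3209]
eef_rot: [0.042, 0.71, 0.703, 0.003]
contact_force: [-0.3, 0.8, 1.2]
gripper_width: -0.0
```

>>> {"name": "move_arm", "arguments": {
  "targets": [
    [[-35,0,-3,0,0],[-35,0,-3,0,0],[-35,0,-3,0,0],[-20,0,-3,0,0],[0,0,0,0,0],[0,0,0,0,0],[0,0,0,0,0]]
  ]
}}

```text
time_s: 16.6
tcp_pos: [0.5051, -0.0194, 0.339]
eef_rot: [0.042, 0.709, 0.704, 0.003]
contact_force: [0.7, -0.1, 0.2]
gripper_width: -0.0001
```

Run:
```python
from h import *
s,R=tool();print(s['time_s'],s['tcp_pos'],s['contact_force'],np.abs(s['qvel']).max())
a=save('wrist','u.png');b=save('top','v.png')
hsv=cv2.cvtColor(a,cv2.COLOR_RGB2HSV)
g=cv2.inRange(hsv,(45,60,30),(80,255,255))
for c in(275,295):
  w=np.where(g[60:300,c])[0]
  if len(w): print(c,w.max()+60,ray('wrist',(w.max()+60,c),.057))
red=cv2.inRange(hsv,(0,150,60),(6,255,255))|cv2.inRange(hsv,(174,150,60),(180,255,255))
n,l,st,ce=cv2.connectedComponentsWithStats(red)
for i in range(1,n):
  if st[i,4]>200: print('red',st[i],ray('wrist',ce[i][::-1],.118))
print([(d['conf'],d['point'],ray('wrist',d['point'],0)) for k in('ribbon_gold','stem_tape') for d in models.landmark_of('wrist',k)[:1]])
cv2.imwrite('pics/uv.png',cv2.resize(np.hstack([a,cv2.resize(b[110:250,190:377],(560,420))])[:,:,::-1],(800,300)))
```

```text
16.6 [ 0.50513274 -0.01935054  0.3390303 ] [ 0.70729052 -0.12876353  0.22623347] 0.01637356061874697
275 207 [ 0.51549328 -0.09256917  0.057     ]
295 206 [ 0.54189843 -0.09184673  0.057     ]
red [ 262   21   38   41 1210] [0.51952223 0.10004691 0.118     ]
red [ 371  224   95  106 6188] [ 0.69734943 -0.16199     0.118     ]
red [386 346  25  17 242] [ 0.67379582 -0.28975675  0.118     ]
[(0.69, [100.4, 176.1], array([0.38830732, 0.04064403, 0.        ])), (0.66, [226.6, 191.2], array([ 0.39319338, -0.13968781,  0.        ]))]
```

View pics/uv.png

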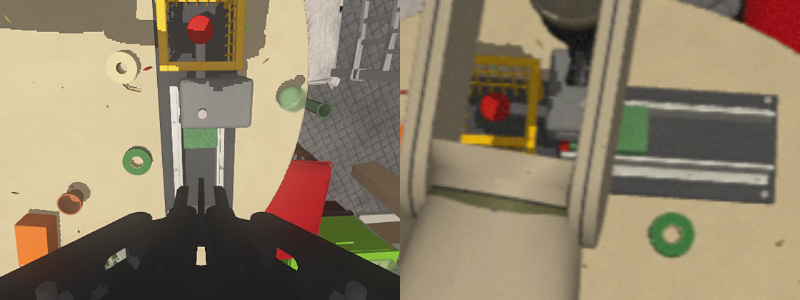

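The pad is up at (28,200) in the half-size view. The block is at the stop (rear edge y = -0.0925, unchanged), and the spool and tape roll are where they were. The arm is clear and at rest, so I'm handing in.

```bash
python3 -c "
from rig import hand_in
print(hand_in())"
```

```text
the job is handed in; nothing more can be done
None
```

I pushed the green block along its channel to the red stop, then pressed the lever pad to its hard stop through the window and held it for about 2.5 s before letting it go. The job is handed in; it reports no verdict.

- **Block:** pushing on against the stop gave about 20 N. In the last view its rear edge was at y = -0.0925 m, the same as right after the push.
- **Lever:** the hold force was 9 to 15 N at a near-constant height, against about 9 N for the spring at the bottom, so it was on the hard stop. In the final picture the pad was up again; I judged this by eye and did not measure the lever angle.
- **Guard:** I saw no sign of contact. A brief sideways force of 20 N came with the 35 N peak as the pad hit its hard stop. I put that down to friction on the pad, but could not measure guard contact directly.
- **Spool and tape roll:** both were found within about 15 mm of their first estimates, which is about as closely as the wide camera views agree.
- **Finish:** the arm is clear at 0.34 m height with no contact force. The clock was at about 17 s of the 53 s allowed.

Two checks disagreed with what was expected. The pad was only met about 20 mm lower by the reported tool height than its given height, as if the fingers end that much short of the reported tip. The tool also tilted by about 4 to 5 degrees over the moves, which the gaps allowed for.

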